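Unhook the charged battery pack from its dock and put it in the tray

TASK

Take the battery pack out of the charging dock: slide it back against the spring until its front toe is free of the hook lip, tilt its front end up over the lip, draw it forward and out, and set it down gently, right way up, wholly in the shallow tray. Never force it against the dock (its rear tongue is caught under a bar, so it does not come straight up), and leave the solder spool and the flux tin where they are.

Things in the scene. Friction and masses are not known exactly. Their poses are not given: they have to be found in the camera images.
- dock: black charging dock screwed to the desk, 84 mm wide. Origin: centre of the cradle, at desk height; +x runs along it to the rear, z up. Base from x = -92 to +132 mm, hooked end at -x; grey housing, 56 mm high, from x = +110. The pack lies on the floor at z = 14 mm, body centred on the origin. Steel rails at y = +-25 to +-30 mm, 7 mm above the floor, guide it with 2 mm play a side; its sides are free above
- dock_front (a point): point on the dock's floor at the rear face of the fixed front wall, where the toe's tip rests; axes as dock. Above it a 4 mm thick steel hook lip, 8 to 12 mm above the floor, reaches 4 to 20 mm (+x) over the toe. Lip, rear bar and rear stop are set along x together; the setting differs each time and is not measured: the pack must slide back 4 to 20 mm before the toe is free
- dock_rear (a point): point on the dock's floor where the tongue's tip rests at the start; axes as dock. 2 mm after the toe comes free, the tongue meets a rigid stop: feel for it, forces under 18 N. A bar over the tongue (underside 13 mm above the floor, 5 mm thick, 26 mm of tongue under it at the stop) bars a level lift; tilt front-up about the tongue tip, 0.25 rad at most, then draw out along the pack's length
- dock_plunger (a point): centre of the dock's brass spring plunger face as it stands at the start, touching the pack's rear face, 28 mm above the floor; axes as dock (this point does not move with it). It presses the pack forward with about 2 N at the start and 0.15 N more per mm
- pack_center (a point): centre (half-way up) of the loose grey plastic battery pack's body, which is 90 x 46 x 38 mm (x, y, z), about 0.24 kg; grasp it across its 46 mm width. Axes: x toward its rear end, z up. The toe, 36 mm wide and 6 mm thick, flush with the underside, sticks out 26 mm in front (to x = -71 mm), a like tongue 31 mm behind (to x = +76 mm)
- pack_toe (a point): tip of the pack's front toe, at its underside; axes as the pack
- pack_tongue (a point): tip of the pack's rear tongue, at its underside; axes as the pack
- tray: shallow open aluminium tray with a dark rubber floor, fixed, 190 x 130 mm outside, walls 4 mm thick and 16 mm high, floor 4 mm above the desk; origin: centre of its underside; x along its length, y across, z up
- spool: bystander: small solder spool, 50 mm across, 38 mm high, standing loose on the desk; origin: centre of its underside
- tin: bystander: flat round flux tin, 51 mm across, 18 mm high, loose on the desk; origin: centre of its underside

How it is judged:
On the way:
1. the pack's toe is raised above the lip, front end tilted up, with the tongue still under the rear bar (z of pack_toe in the frame of dock above 0.026 m and x of pack_tongue in the frame of dock above 0.0745 m and z of pack_tongue in the frame of dock below 0.024 m and angle between pack_center's own z axis and vertical above 0.07 rad), for 0.05 s.
At the end, for the whole second after the job is handed in: the pack lies at rest and level (within 0.06 rad), right way up on the tray's floor, toe and tongue inside its walls, released (x of pack_toe in the frame of tray between -0.092 and 0.092 m and x of pack_tongue in the frame of tray between -0.092 and 0.092 m and y of pack_center in the frame of tray between -0.042 and 0.042 m and z of pack_center in the frame of tray between 0.019 and 0.027 m and angle between pack_center's own z axis and vertical below 0.06 rad and linear speed of pack below 0.02 m/s); the robot touches nothing.
It fails at once if the pack is forced against the dock's wall, lip, bar or stop (over 18 N) (contact force between pack and dock above 18 N).
It fails at once if the gripper presses on the dock (over 30 N) (contact force between the arm and dock above 30 N).
It fails at once if the pack is dropped or thrown into the tray (faster than 0.3 m/s close above it) (linear speed of pack above 0.3 m/s and horizontal distance between pack_center and tray below 0.1 m and height (world z) of pack_center below 0.05 m).
It fails at once if the solder spool is moved (distance of spool from where it was at the start of the episode above 0.02 m).
It fails at once if the flux tin is moved (distance of tin from where it was at the start of the episode above 0.02 m).
It also fails if it takes over 64 s, if anything falls off the work surface, if the arm or the gripper's body presses on something with over 40 N, if the wrist force passes 120 N, or if a joint passes its speed limit or range.

ROBOT

A 6-joint arm with a two-finger parallel gripper is mounted at the origin on a cart in front of the work surface, level with it; the furniture and walls round the work are solid. World frame = base frame: x ahead of the robot, y to its left, z up, the work surface at z = 0. Lengths are in m, angles in rad, forces in N, time in s.
With the tool pointing down it reaches from about 0.25 to 0.85 m from the base axis. Payload 12.5 kg.
Tool frame: the origin (TCP) lies on the front face of the gripper's body, between the roots of the fingers; the fingertips stand 84 mm ahead of it and the grasp point (between the pads) lies 65 mm ahead of it (robot.tcp_to_grasp is the distance from the TCP to the grasp point, in m); z points along the fingers, y is the line along which they close (so a half turn about z gives the same grasp; the last joint's range is limited). The gripper opens to 93 mm and grips with 3 to 60 N. Pads are 15 mm wide; open, the fingers measure 128 mm over their backs; the gripper's body (75 mm by 188 mm) begins 65 mm behind the grasp point.
Start: joints at [1.218, 0.351, 1.652, -0, 1.139, -0.085], TCP at [0.146, 0.53, 0.303] pointing down, gripper open.
Joint ranges: [-2.75, 2.75], [-0.79, 2.1], [0.01, 2.65], [-1.57, 4.71], [0.07, 3.14], [-2.87, 2.87]. Speed limits (rad/s): [2.22, 2.22, 2.79, 3.14, 3.14, 3.14].

INTERFACE

Orientations are given as a unit quaternion [x, y, z, w].
In Python, from bench import robot, imaging, look_for, place_of gives the robot as it stands.
- The arm moves only by the shell command python3 -m creep 'ROWS'. ROWS is JSON, a list that holds one entry, the list of rows, each a list of 7 numbers: the closure in counts, from 0 (fully open) to 255 (shut), then the shift along the tool's x, y, z in m, then the turn, a rotation vector about the tool's x, y, z in rad. In form: [[[claw, tx, ty, tz, wx, wy, wz], ...]]. A call has exactly 8 rows; each row is the pose to reach, as a shift and turn from the pose commanded when the call began, along the tool's axes at that moment; what a row does not reach only later rows make up. A row lasts 1/8 s, in which the tool goes at most 62.5 mm and 10.7 degrees, less where a joint would pass 70% of its speed; a pose out of reach is approached as far as the arm can. A call with a gripper value outside its range is refused whole. The fingers move at their own pace and stop on an object; the grip force is fixed at half the most. Time passes only in rows, so rows that repeat a pose let the fingers close, or fill a call up. It gives the time, the measured TCP pose, the force, the opening and the grip force at its end, in the units of the state.
- robot.state(): the state, without advancing time (a new reading comes with each control period).
- imaging.read_camera(name): name is "side" or "top"; returns the picture (420x560x3 uint8, red, green, blue); there is no depth.
- imaging.camera_model(name): a dict with "fovy" (degrees; the focal length in pixels is half the picture's height over the tangent of half this angle, whatever the lens; pixels are square), "cx", "cy" (the principal point, pixels), "D" ([k1, k2, p1, p2, k3] as OpenCV has them; the pictures are not rectified), "eye" and "attitude" of the camera in the world. Camera axes: x right, y up, looking along -z (the intrinsics and any distortion apply to the point x, -y, -z); pixel columns grow to the right and rows downward; lengths in m; the calibration is good to about 2 mm. A picture is of the moment at which its call begins. camera_model takes no time and is no camera call.
- robot.job_done(): hands the job in; it is judged then, once.
Trained networks look in the newest picture that a camera, given by its name, has taken for a name from the list of things; names that differ only in an ending like _2 or _b are one class to them, and where a whole thing is asked for, a point or a joint stands for the part that bears it (a point fixed in the world has none). Each returns a list of dicts, best first, with "confidence" (0 to 1); they miss things now and then, are a little off and sometimes report something else, mostly with a low value. They report only what shows in the picture. A call takes as long as a camera call.
- look_for(camera, label): "box" ([left, top, right, bottom] in pixels, round what is visible of it).
- place_of(camera, label): "point" ([column, row] in pixels: a listed point, or the origin of a listed thing).
The state is a dict: "clock": time; "joint_positions": joint angles; "joint_vel": joint speeds; "tau": joint torques, N m; "eef_pos": TCP position; "orientation": TCP orientation; "force": force on the tool from outside, world axes, zero at the start; "wrist_torque": the same for the moment, N m; "opening": opening from 0.0 (shut) to 1.0 (fully open); "gripper_force": force on a finger pad.
Only numpy, scipy, OpenCV 4.12 (cv2) and the standard library are available. Lean on these libraries where they do the work, as an engineer would, in place of code of your own. Each camera call takes 0.05 s, during which the arm holds its last target. There are 200 camera calls.

## Working session

There is one attempt and no reset: what is moved stays moved. The work goes in short steps, Python scripts to look and compute and a shell command to move; the robot and the scene stay as the last step left them, time stands still between calls to the robot, and variables do not carry over. Pictures are saved under pics/ and viewed, at most 10 in all, crops included, and the job is handed in when it is done.

```bash
ls; mkdir -p pics; cat > h.py <<'E'
import numpy as np, cv2
from bench import robot, imaging, look_for, place_of
from scipy.spatial.transform import Rotation as R
def cam(n):
    m=imaging.camera_model(n); f=210/np.tan(np.radians(m["fovy"])/2)
    K=np.array([[f,0,m["cx"]],[0,f,m["cy"]],[0,0,1.]])
    a=np.array(m["attitude"],float)
    Rm=R.from_quat(a).as_matrix() if a.size==4 else a.reshape(3,3)
    return K,np.array(m["D"],float),np.array(m["eye"],float),Rm
def ray(n,p):
    K,D,e,Rm=cam(n)
    u=cv2.undistortPoints(np.array([[p]],float),K,D)[0,0]
    return e,Rm@np.array([u[0],-u[1],-1])
def at_z(n,p,z):
    e,d=ray(n,p); return e+d*(z-e[2])/d[2]
def proj(n,X):
    K,D,e,Rm=cam(n); c=(np.atleast_2d(X)-e)@Rm
    c=c*[1,-1,-1]
    return cv2.projectPoints(c,np.zeros(3),np.zeros(3),K,D)[0][:,0]
E
python3 - <<'E'
from h import *
for n in("side","top"):
    print(n,imaging.camera_model(n))
    cv2.imwrite(f"pics/{n}0.png",imaging.read_camera(n)[:,:,::-1])
Z=dict(dock=0,dock_front=.014,dock_rear=.014,dock_plunger=.042,pack_center=.033,pack_toe=.014,pack_tongue=.014,tray=0,spool=0,tin=0)
for k,z in Z.items():
    for n in("side","top"):
        for r in place_of(n,k)[:2]:
            print(k,n,np.round(r["point"],1),round(r["confidence"],2),at_z(n,r["point"],z).round(4))
s=robot.state();print(s)
E
```

```text
pics
side {'fovy': 42.366542630587965, 'cx': 276.89696292378557, 'cy': 212.92766120539324, 'D': array([0.06711138, 0.        , 0.        , 0.        , 0.        ]), 'eye': array([ 1.01457296, -0.40905192,  0.94941137]), 'attitude': array([0.29351552, 0.13715094, 0.42140679, 0.8470269 ])}
top {'fovy': 44.985836250167836, 'cx': 277.4878692524044, 'cy': 209.00919728727305, 'D': array([-0.11704982,  0.        ,  0.        ,  0.        ,  0.        ]), 'eye': array([0.30641098, 0.01986037, 1.04705666]), 'attitude': array([-0.05317219,  0.05675887,  0.70557537, -0.70435399])}
dock side [333.6 191.2] 0.95 [0.4658 0.192  0.    ]
dock_front side [322.1 166.9] 0.75 [0.4016 0.2104 0.014 ]
dock_front top [180.2 243.4] 0.84 [0.3975 0.2138 0.014 ]
dock_rear side [351. 213.] 0.96 [0.5437 0.1726 0.014 ]
dock_rear side [319.7 164.5] 0.23 [0.3924 0.2108 0.014 ]
dock_rear top [195.3 174. ] 0.91 [0.5428 0.1861 0.014 ]
dock_plunger side [349.8 192.8] 0.76 [0.5147 0.1908 0.042 ]
dock_plunger side [352.  208.9] 0.46 [0.5508 0.1644 0.042 ]
dock_plunger top [191.5 188.8] 0.87 [0.5057 0.1885 0.042 ]
pack_cent
[... 715 characters left out ...]
ck': 1.1, 'joint_positions': array([ 1.21840883e+00,  3.50681023e-01,  1.65180728e+00, -8.70738644e-06,
        1.13911302e+00, -8.46075504e-02]), 'joint_vel': array([-0.00115208, -0.00123524,  0.0003134 , -0.0005505 , -0.00078564,
       -0.00117673]), 'tau': array([-2.02882067e-03, -4.97238886e+01, -2.85501999e+01,  6.98269252e-02,
        2.19101988e-02,  9.96428412e-06]), 'eef_pos': array([0.145499  , 0.53038471, 0.30274019]), 'orientation': array([ 1.33488497e-01,  9.91050363e-01, -5.08752795e-06,  2.92094883e-06]), 'force': array([ 0.98062092,  0.18801037, -0.11714315]), 'wrist_torque': array([-0.00276939, -0.00270146, -0.01819969]), 'gripper_force': 0.0, 'opening': 0.9992460555849999}
```

```bash
python3 - <<'E'
import cv2,numpy as np
a=cv2.imread("pics/top0.png");b=cv2.imread("pics/side0.png")
cv2.imwrite("pics/c1.png",cv2.resize(a[110:310,120:480],(792,440),interpolation=2))
cv2.imwrite("pics/c2.png",cv2.resize(b[120:360,110:420],(775,600),interpolation=2))
E
```

```text
(no output)
```

View pics/c1.png

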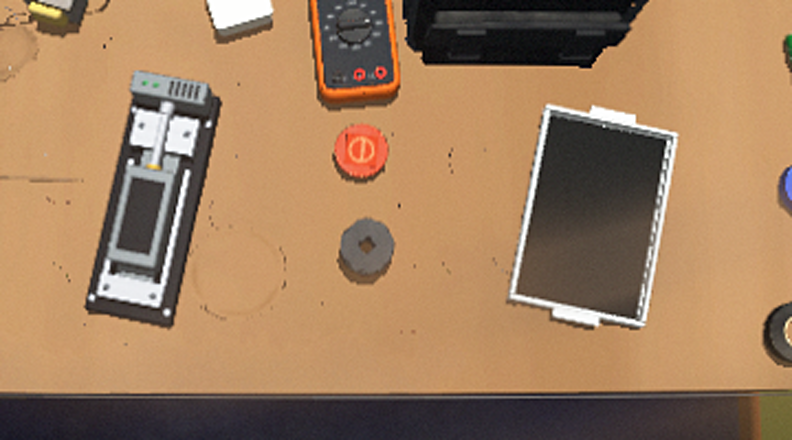

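View pics/c2.png

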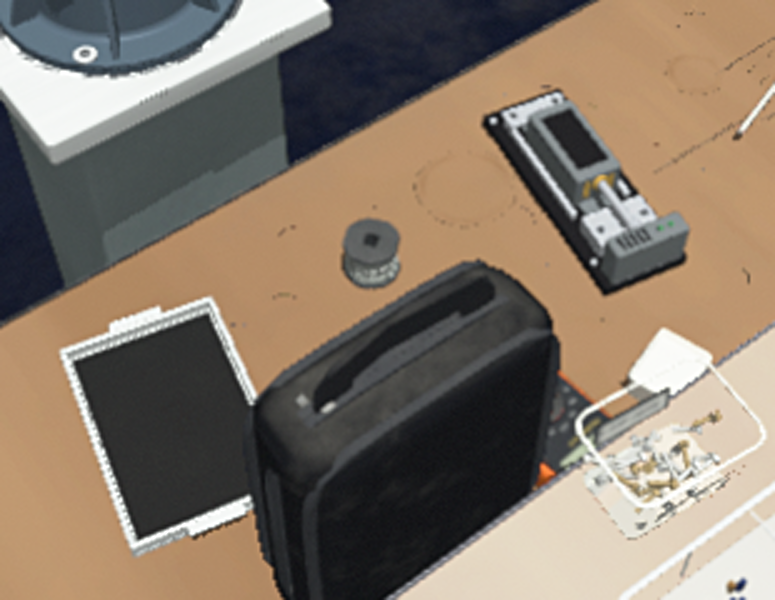

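The top view shows the dock on the left with its hook end towards the robot (about px 180,243) and its housing at px 195,150. The tin is at (284,178), the spool at (287,222) and the tray at about (390,208). The top picture gives yaws, so I'll refine with edges.

```bash
python3 - <<'E'
from h import *
im=cv2.imread("pics/top0.png"); g=cv2.cvtColor(im,cv2.COLOR_BGR2HSV)
def fit(mask,roi,z,name):
    m=np.zeros_like(mask); l,t,r,b=roi; m[t:b,l:r]=mask[t:b,l:r]
    m=cv2.morphologyEx(m,cv2.MORPH_CLOSE,np.ones((3,3)))
    c=max(cv2.findContours(m,0,2)[0],key=cv2.contourArea)[:,0]
    w=np.array([at_z("top",p,z)[:2] for p in c])*1000
    r=cv2.minAreaRect(w.astype(np.float32)); print(name,r)
notwood=((g[...,1]<70)).astype(np.uint8)*255
fit(notwood,(345,145,435,265),.014,"tray")
fit(notwood,(150,150,225,265),.012,"dock base")
dark=(g[...,2]<75).astype(np.uint8)*255
fit(dark,(172,186,200,232),.052,"pack label")
fit(dark,(352,155,428,258),.004,"tray floor")
# overlay
o=cv2.resize(im[130:270,140:235],None,fx=6,fy=4*1.0,interpolation=2)
S=4;o=cv2.resize(im[130:270,140:240],None,fx=S,fy=S,interpolation=2)
def draw(o,P,col):
    q=((proj("top",P)-[140,130]+.5)*S-.5).astype(int); cv2.polylines(o,[q],True,col,1)
o2=o.copy();y=-.2;c=np.array([.468,.200])
d=R.from_euler('z',y).as_matrix()
rect=lambda x0,x1,w,z:np.array([[x0,-w,z],[x1,-w,z],[x1,w,z],[x0,w,z]])@d.T+[*c,0]
draw(o2,rect(-.045,.045,.023,.052),(0,0,255)); draw(o2,rect(-.092,.132,.042,.010),(0,255,0)); draw(o2,rect(.11,.132,.042,.056),(255,0,255))
cv2.imwrite("pics/ov.png",np.hstack([o,o2])[:, :800])
E
```

```text
tray ((472.4773254394531, -218.92526245117188), (132.95050048828125, 207.53677368164062), 77.61874389648438)
dock base ((487.79754638671875, 196.71829223632812), (87.4573745727539, 227.88853454589844), 80.19033813476562)
pack label ((465.9398498535156, 201.80406188964844), (29.6878719329834, 65.39310455322266), 78.65990447998047)
tray floor ((500.2115783691406, -225.30352783203125), (115.48513793945312, 120.65702056884766), 77.96269226074219)
```

View pics/ov.png

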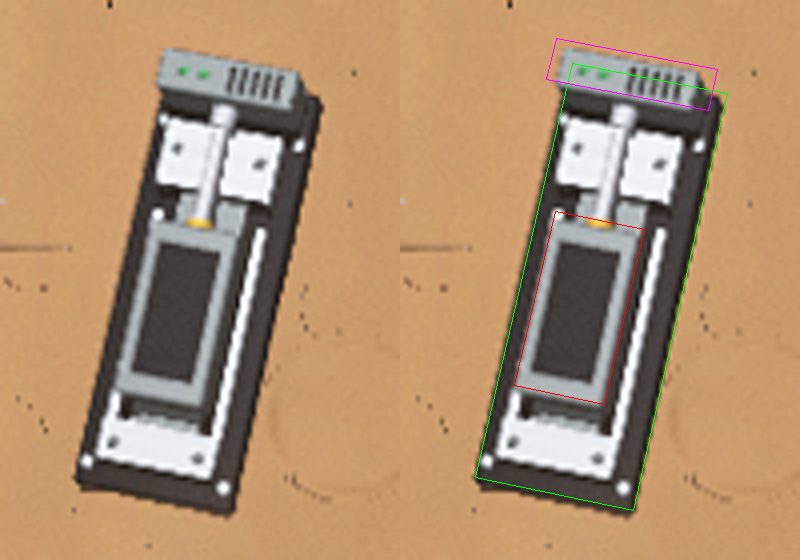

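```bash
cat >> h.py <<'E'
def go(pos,yaw,pitch=0,frm=None):
    """shift,turn in tool axes to reach TCP pos; yaw = pack x heading, pitch>0 front-up"""
    s=robot.state(); p0=s["eef_pos"]; R0=R.from_quat(s["orientation"])
    if frm is not None: p0,R0=frm
    R1=R.from_euler('z',yaw)*R.from_matrix(np.diag([-1,1,-1.]))*R.from_euler('y',pitch)
    print("shift",R0.inv().apply(np.array(pos)-p0).round(4),"turn",(R0.inv()*R1).as_rotvec().round(4))
E
python3 -c "
from h import *
go([.465,.201,.22],-.198)"
```

```text
shift [-0.3953 -0.2331  0.0827] turn [-0.      0.     -0.0698]
```

```bash
python3 -m creep '[[[0,-0.049,-0.029,0.005,0,0,-0.009],[0,-0.099,-0.058,0.015,0,0,-0.018],[0,-0.148,-0.087,0.026,0,0,-0.026],[0,-0.198,-0.117,0.038,0,0,-0.035],[0,-0.247,-0.146,0.05,0,0,-0.044],[0,-0.296,-0.175,0.062,0,0,-0.053],[0,-0.346,-0.204,0.073,0,0,-0.061],[0,-0.395,-0.233,0.083,0,0,-0.07]]]'; python3 -c "
from h import *
go([.465,.201,.135],-.198)
for n in('top','side'): cv2.imwrite(f'pics/{n}1.png',imaging.read_camera(n)[:,:,::-1])
print(robot.state()['clock'])"
```

```text
clock: 2.1
eef_pos: [0.466, 0.1996, 0.2195]
orientation: [0.099, 0.995, 0.0, 0.0]
force: [0.5, 1.8, -0.7]
opening: 1.002
gripper_force: 0.0
shift [0.0013 0.0011 0.0845] turn [0.0003 0.0004 0.0003]
2.2
```

```bash
python3 -m creep '[[[0,0.001,0.001,0.02,0,0,0],[30,0.001,0.001,0.045,0,0,0],[40,0.001,0.001,0.07,0,0,0],[60,0.001,0.001,0.09,0,0,0],[80,0.001,0.001,0.1,0,0,0],[90,0.001,0.001,0.104,0,0,0],[90,0.001,0.001,0.104,0,0,0],[90,0.001,0.001,0.104,0,0,0]]]'; python3 -c "
from h import *
go([.465,.201,.111],-.198)
for n in('top','side'): cv2.imwrite(f'pics/{n}2.png',imaging.read_camera(n)[:,:,::-1])
a=cv2.imread('pics/top2.png')[150:260,140:240];b=cv2.imread('pics/side2.png')[120:240,280:400]
f=lambda i:cv2.resize(i,(400,480),interpolation=2)
cv2.imwrite('pics/c3.png',np.hstack([f(a),f(b)]))"
```

```text
clock: 3.2
eef_pos: [0.4643, 0.2025, 0.1163]
orientation: [0.099, 0.995, 0.0, 0.0]
force: [0.1, 0.9, 0.7]
opening: 0.649
gripper_force: 0.0
shift [-0.001  -0.0013  0.0053] turn [0.0005 0.0009 0.0002]
```

View pics/c3.png

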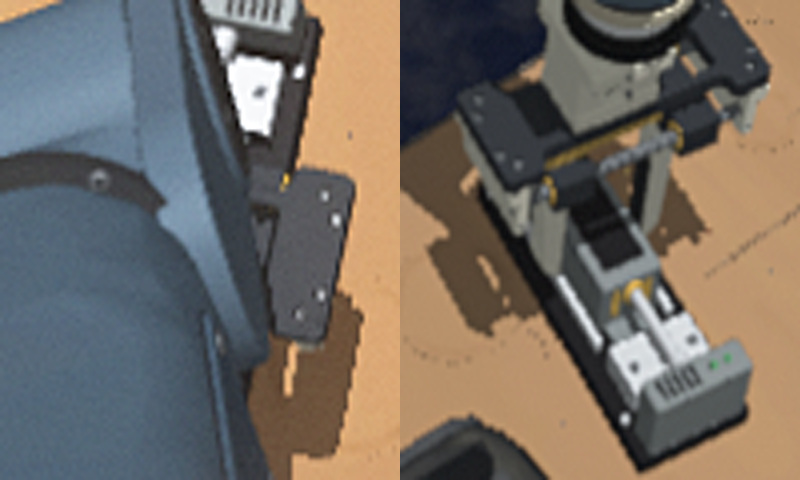

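```bash
python3 -m creep '[[[100,-0.001,-0.0015,0.003,0,0,0],[110,-0.001,-0.0015,0.0055,0,0,0],[118,-0.001,-0.0015,0.0055,0,0,0],[120,-0.001,-0.0015,0.0055,0,0,0],[121,-0.001,-0.0015,0.0055,0,0,0],[122,-0.001,-0.0015,0.0055,0,0,0],[122,-0.001,-0.0015,0.0055,0,0,0],[122,-0.001,-0.0015,0.0055,0,0,0]]]'; python3 -c "
from h import *
s=robot.state();print(s['force'],s['eef_pos'],s['wrist_torque'],s['gripper_force'])
import time
for n in('side',):
  i=imaging.read_camera(n)[:,:,::-1];cv2.imwrite(f'pics/{n}3.png',i)
cv2.imwrite('pics/c4.png',cv2.resize(i[150:205,300:380],(800,550),interpolation=2))
s=robot.state();print(s['force'],s['wrist_torque'])"
```

```text
clock: 4.3
eef_pos: [0.4648, 0.2007, 0.1103]
orientation: [0.099, 0.995, 0.0, 0.0]
force: [2.4, 3.3, -1.0]
opening: 0.52
gripper_force: 1.7
[ 2.38252166  3.3157387  -0.96667154] [0.46479986 0.20073183 0.11032416] [ 0.55887828 -0.22901316 -0.03261669] 1.6660425066947937
[ 0.88821607  3.03644107 -0.47933125] [ 0.54419881 -0.16087205 -0.05345387]
```

View pics/c4.png

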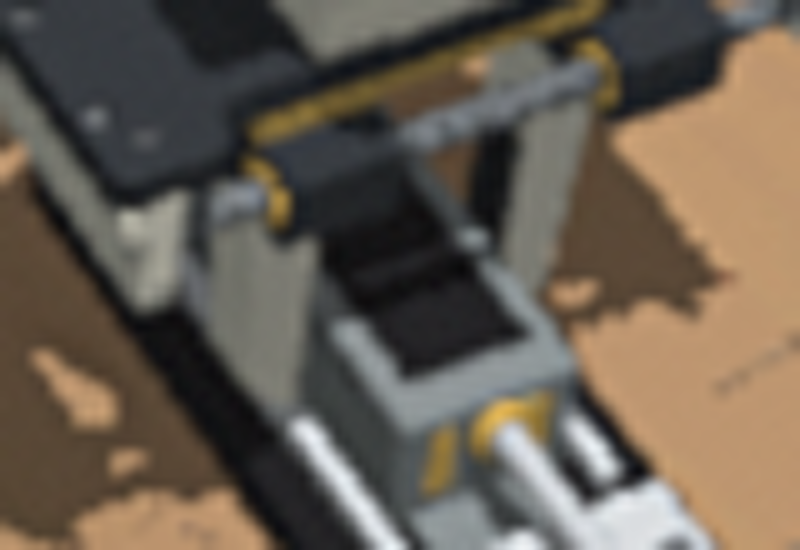

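```bash
python3 -m creep '[[[122,0,0.0005,0,0,0,0],[122,0,0.001,0,0,0,0],[122,0,0.0015,0,0,0,0],[122,0,0.0015,0,0,0,0],[122,0,0.0015,0,0,0,0],[122,0,0.0015,0,0,0,0],[122,0,0.0015,0,0,0,0],[122,0,0.0015,0,0,0,0]]]'; python3 -c "
from h import *
s=robot.state();print(s['force'],s['eef_pos'],s['wrist_torque'],s['gripper_force'])"
```

```text
clock: 5.35
eef_pos: [0.465, 0.2021, 0.1102]
orientation: [0.099, 0.995, -0.0, -0.0]
force: [0.0, -0.6, 0.6]
opening: 0.523
gripper_force: 0.0
[ 0.01548731 -0.63701334  0.58337694] [0.46495338 0.20213799 0.11022693] [-0.01703092 -0.01861403  0.05892256] 0.0
```

```bash
python3 -m creep '[[[123,0,0.0003,0,0,0,0],[124,0,0.0003,0,0,0,0],[125,0,0.0003,0,0,0,0],[126,0,0.0003,0,0,0,0],[127,0,0.0003,0,0,0,0],[127,0,0.0003,0,0,0,0],[127,0,0.0003,0,0,0,0],[127,0,0.0003,0,0,0,0]]]'; python3 -c "
from h import *
s=robot.state();print(s['force'],s['eef_pos'],s['wrist_torque'],s['gripper_force'])"
```

```text
clock: 6.35
eef_pos: [0.465, 0.2024, 0.1102]
orientation: [0.099, 0.995, -0.0, 0.0]
force: [-0.3, -0.5, 0.6]
opening: 0.501
gripper_force: 0.4
[-0.27727568 -0.52683982  0.62162452] [0.46503006 0.20242736 0.11023178] [-0.15117702 -0.03588675  0.02434368] 0.3795803803950548
```

```bash
python3 -m creep '[[[128,0,0,0,0,0,0],[129,0,0,0,0,0,0],[130,0,0,0,0,0,0],[132,0,0,0,0,0,0],[140,0,0,0,0,0,0],[160,0,0,0,0,0,0],[200,0,0,0,0,0,0],[255,0,0,0,0,0,0]]]'; python3 -c "
from h import *
s=robot.state();print(s['force'],s['eef_pos'],s['wrist_torque'],s['gripper_force'])"
```

```text
clock: 7.35
eef_pos: [0.465, 0.2024, 0.1102]
orientation: [0.099, 0.995, -0.0, 0.0]
force: [0.2, -2.3, -2.1]
opening: 0.496
gripper_force: 30.0
[ 0.19800733 -2.34973256 -2.05624134] [0.46503149 0.20242521 0.11022595] [-0.43886927 -0.15309386  0.04494906] 29.998582005500793
```

```bash
python3 -m creep '[[[255,-0.0005,-0.0002,0,0,0,0],[255,-0.001,-0.0003,0,0,0,0],[255,-0.0015,-0.0003,0,0,0,0],[255,-0.002,-0.0003,0,0,0,0],[255,-0.0025,-0.0003,0,0,0,0],[255,-0.003,-0.0003,0,0,0,0],[255,-0.0035,-0.0003,0,0,0,0],[255,-0.004,-0.0003,0,0,0,0]]]'; python3 -c "
from h import *
s=robot.state();print(s['force'],s['eef_pos'],s['wrist_torque'],s['gripper_force'])"
```

```text
clock: 8.35
eef_pos: [0.4689, 0.2014, 0.1102]
orientation: [0.099, 0.995, -0.0, -0.0]
force: [-1.5, 1.3, -3.5]
opening: 0.493
gripper_force: 30.0
[-1.47822033  1.28709074 -3.50974786] [0.46886157 0.20135187 0.11019796] [0.38977659 0.40243342 0.09300101] 29.998117089271545
```

```bash
python3 -m creep '[[[134,-0.0002,0,0,0,0,0],[131,-0.0004,0,0,0,0,0],[131,-0.0006,0,0,0,0,0],[131,-0.0008,0,0,0,0,0],[131,-0.001,0,0,0,0,0],[131,-0.0012,0,0,0,0,0],[131,-0.0014,0,0,0,0,0],[131,-0.0014,0,0,0,0,0]]]'; cat > st.py <<'E'
from h import *
s=robot.state();d=np.array([np.cos(-.198),np.sin(-.198),0]);l=np.array([-d[1],d[0],0]);t=s['wrist_torque']
print('axial',s['force']@d,'from torque',-t@l/.19,'lat',s['force']@l,'lat tq',t@d/.19,'fz',s['force'][2],'grip',s['gripper_force'],s['opening'],'along',s['eef_pos'][:2]@d[:2],'t',s['clock'])
E
python3 st.py
```

```text
clock: 9.35
eef_pos: [0.4702, 0.2011, 0.1102]
orientation: [0.099, 0.995, -0.0, -0.0]
force: [-2.6, 1.0, -2.1]
opening: 0.494
gripper_force: 15.9
axial -2.801600928759232 from torque -2.962574027325489 lat 0.5059053351125845 lat tq 1.2399455014498015 fz -2.1344790246594743 grip 15.949663817882538 0.49350923827566934 along 0.4214951843053654 t 9.35
```

```bash
python3 -m creep '[[[130.4,-0.0002,0,0,0,0,0],[130.4,-0.0004,0,0,0,0,0],[130.4,-0.0006,0,0,0,0,0],[130.4,-0.0008,0,0,0,0,0],[130.4,-0.001,0,0,0,0,0],[130.4,-0.0012,0,0,0,0,0],[130.4,-0.0012,0,0,0,0,0],[130.4,-0.0012,0,0,0,0,0]]]' >/dev/null; python3 st.py
```

```text
axial -2.8500680428694514 from torque -3.0677984375889094 lat 0.9250020703272802 lat tq 0.6981224331264176 fz -3.2232376681945674 grip 11.50212898850441 0.489853447547659 along 0.4227010898905449 t 10.35
```

```bash
python3 -m creep '[[[130.4,-0.0002,0,0,0,0,0],[130.4,-0.0004,0,0,0,0,0],[130.4,-0.0006,0,0,0,0,0],[130.4,-0.0008,0,0,0,0,0],[130.4,-0.001,0,0,0,0,0],[130.4,-0.0012,0,0,0,0,0],[130.4,-0.0012,0,0,0,0,0],[130.4,-0.0012,0,0,0,0,0]]]' >/dev/null; python3 st.py
```

```text
axial -2.295462961806634 from torque -3.3217370526079524 lat 0.1775237720853632 lat tq 1.1869514011293805 fz -3.7371312600514375 grip 11.502547860145569 0.4943976886321141 along 0.4239145327626003 t 11.35
```

```bash
python3 -m creep '[[[130.4,-0.0002,0,0,0,0,0],[130.4,-0.0004,0,0,0,0,0],[130.4,-0.0006,0,0,0,0,0],[130.4,-0.0008,0,0,0,0,0],[130.4,-0.001,0,0,0,0,0],[130.4,-0.0012,0,0,0,0,0],[130.4,-0.0014,0,0,0,0,0],[130.4,-0.0014,0,0,0,0,0]]]' >/dev/null; python3 st.py
```

```text
axial -3.0370524852973073 from torque -3.446771828154288 lat 1.6592136580248122 lat tq 1.2419589198841616 fz -3.5019283035568245 grip 11.5037240087986 0.4946227284106815 along 0.42532632321066965 t 12.35
```

```bash
python3 -m creep '[[[130.4,-0.0002,0,0,0,0,0],[130.4,-0.0004,0,0,0,0,0],[130.4,-0.0006,0,0,0,0,0],[130.4,-0.0008,0,0,0,0,0],[130.4,-0.001,0,0,0,0,0],[130.4,-0.0012,0,0,0,0,0],[130.4,-0.0014,0,0,0,0,0],[130.4,-0.0014,0,0,0,0,0]]]' >/dev/null; python3 st.py
```

```text
axial -3.2403669033417177 from torque -3.773842837787941 lat 0.2129211329258627 lat tq 1.1062516370367983 fz -3.991531618476416 grip 11.5054951608181 0.49604501690158936 along 0.4267444360529542 t 13.35
```

```bash
python3 -m creep '[[[130.4,-0.0002,0,0,0,0,0],[130.4,-0.0004,0,0,0,0,0],[130.4,-0.0006,0,0,0,0,0],[130.4,-0.0008,0,0,0,0,0],[130.4,-0.001,0,0,0,0,0],[130.4,-0.0012,0,0,0,0,0],[130.4,-0.0014,0,0,0,0,0],[130.4,-0.0014,0,0,0,0,0]]]' >/dev/null; python3 st.py
```

```text
axial -3.243482896268689 from torque -4.063185296231063 lat 1.990314964301161 lat tq 1.5118640015948495 fz -4.413068525297787 grip 11.505977064371109 0.49358905971283534 along 0.4281196598691911 t 14.35
```

```bash
python3 -m creep '[[[130.4,-0.0002,0,0,0,0,0],[130.4,-0.0004,0,0,0,0,0],[130.4,-0.0006,0,0,0,0,0],[130.4,-0.0008,0,0,0,0,0],[130.4,-0.001,0,0,0,0,0],[130.4,-0.0012,0,0,0,0,0],[130.4,-0.0014,0,0,0,0,0],[130.4,-0.0014,0,0,0,0,0]]]' >/dev/null; python3 st.py
```

```text
axial -3.732893704985443 from torque -4.09363790066492 lat 2.2359726222151846 lat tq 1.386645070732247 fz -3.7589062653489114 grip 11.508377194404602 0.49451164549130844 along 0.42952419991555524 t 15.35
```

```bash
python3 -m creep '[[[130.4,-0.0002,0,0,0,0,0],[130.4,-0.0004,0,0,0,0,0],[130.4,-0.0006,0,0,0,0,0],[130.4,-0.0008,0,0,0,0,0],[130.4,-0.001,0,0,0,0,0],[130.4,-0.0012,0,0,0,0,0],[130.4,-0.0014,0,0,0,0,0],[130.4,-0.0014,0,0,0,0,0]]]' >/dev/null; python3 st.py
```

```text
axial -4.425097449152426 from torque -4.202011143299031 lat 1.3651356272562756 lat tq 1.5041831523218383 fz -4.4230783194989876 grip 11.510448306798935 0.49455776376598454 along 0.4309441487642822 t 16.35
```

```bash
python3 -m creep '[[[130.4,-0.0002,0,0,0,0,0],[130.4,-0.0004,0,0,0,0,0],[130.4,-0.0006,0,0,0,0,0],[130.4,-0.0008,0,0,0,0,0],[130.4,-0.001,0,0,0,0,0],[130.4,-0.0012,0,0,0,0,0],[130.4,-0.0014,0,0,0,0,0],[130.4,-0.0014,0,0,0,0,0]]]' >/dev/null; python3 st.py
```

```text
axial -5.496275409641686 from torque -4.268929827872643 lat 1.2871794965656154 lat tq 1.5997453649051308 fz -4.218043899520323 grip 11.512373685836792 0.4926713183037247 along 0.4323175892740638 t 17.35
```

```bash
python3 -m creep '[[[130.4,-0.0002,0,0,0,0,0],[130.4,-0.0004,0,0,0,0,0],[130.4,-0.0006,0,0,0,0,0],[130.4,-0.0008,0,0,0,0,0],[130.4,-0.001,0,0,0,0,0],[130.4,-0.0012,0,0,0,0,0],[130.4,-0.0014,0,0,0,0,0],[130.4,-0.0014,0,0,0,0,0]]]' >/dev/null; python3 st.py
```

```text
axial -8.108015984990782 from torque -7.073726103636871 lat 1.7704191365765 lat tq 2.1629896671454127 fz -2.2286799418471936 grip 11.520899087190628 0.4967625674848171 along 0.4332560714771827 t 18.35
```

```bash
python3 -m creep '[[[130.4,0.0006,0,0,0,0,0],[130.4,0.0012,0,0,0,0,0],[132,0.0012,0,0,0,0,0],[255,0.0012,0,0,0,0,0],[255,0.0012,0,-0.0004,0,0,0],[255,0.0012,0,-0.0007,0,0,0],[255,0.0012,0,-0.001,0,0,0],[255,0.0012,0,-0.001,0,0,0]]]' >/dev/null; python3 st.py
```

```text
axial -4.240235324349517 from torque -4.698348366053753 lat 0.23376818404169372 lat tq -0.6993010286242232 fz -4.392413143399443 grip 29.99846041202545 0.49529997728845543 along 0.43246284860205014 t 19.35
```

```bash
python3 -m creep '[[[255,-0.001,0,-0.0007,0,0.01,0],[255,-0.0019,0,-0.0015,0,0.02,0],[255,-0.0029,0,-0.0023,0,0.03,0],[255,-0.0039,0,-0.003,0,0.04,0],[255,-0.0049,0,-0.0037,0,0.05,0],[255,-0.0059,0,-0.0044,0,0.06,0],[255,-0.0059,0,-0.0044,0,0.06,0],[255,-0.0059,0,-0.0044,0,0.06,0]]]' ; python3 st.py
```

```text
clock: 20.35
eef_pos: [0.4868, 0.1978, 0.1157]
orientation: [0.099, 0.995, 0.003, -0.03]
force: [-4.5, -0.1, -4.3]
opening: 0.492
gripper_force: 30.0
axial -4.35732324760676 from torque -4.295452661796271 lat -1.0194630159396627 lat tq -0.2462853834819073 fz -4.28772849632318 grip 29.998516738414764 0.4917611652155346 along 0.4384296508394552 t 20.35
```

```bash
python3 -m creep '[[[255,-0.0015,0,-0.0011,0,0.015,0],[255,-0.003,0,-0.0022,0,0.03,0],[255,-0.0045,0,-0.0033,0,0.045,0],[255,-0.006,0,-0.0044,0,0.06,0],[255,-0.0075,0,-0.0054,0,0.075,0],[255,-0.009,0,-0.0064,0,0.09,0],[255,-0.009,0,-0.0064,0,0.09,0],[255,-0.009,0,-0.0064,0,0.09,0]]]' ; python3 -c "
from h import *
i=imaging.read_camera('side')[:,:,::-1];cv2.imwrite('pics/side4.png',i)
cv2.imwrite('pics/c5.png',cv2.resize(i[130:240,290:400],(600,600),interpolation=2))"; python3 st.py
```

```text
clock: 21.35
eef_pos: [0.4959, 0.1959, 0.1215]
orientation: [0.098, 0.992, 0.007, -0.075]
force: [-5.4, 1.0, -3.5]
opening: 0.49
gripper_force: 30.0
axial -6.21233200255132 from torque -5.361263903276028 lat 0.4157388622620915 lat tq 0.2883261868167991 fz -3.0973853845054915 grip 29.99800354242325 0.49296071828686594 along 0.4476854547163358 t 21.4
```

View pics/c5.png

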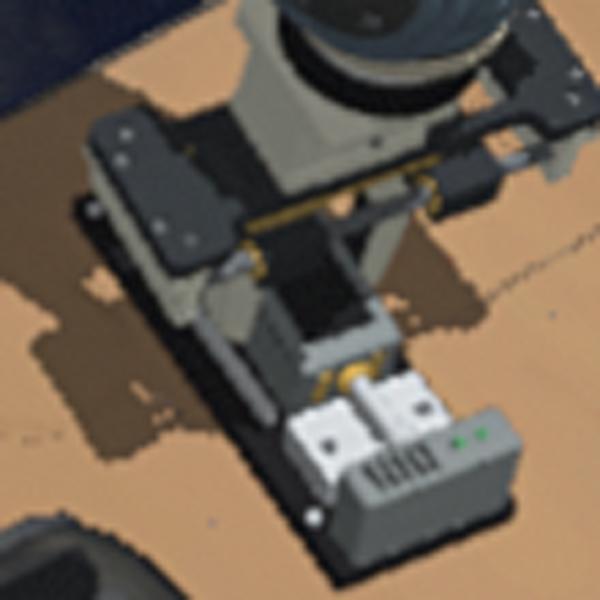

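```bash
python3 -m creep '[[[255,0.002,0,0,0,0,0],[255,0.005,0,0,0,0,0],[255,0.01,0,0,0,0,0],[255,0.016,0,0,0,0,0],[255,0.023,0,0,0,0,0],[255,0.031,0,0,0,0,0],[255,0.04,0,0,0,0,0],[255,0.048,0,0,0,0,0]]]' >/dev/null; python3 st.py
```

```text
axial -0.16128582394047872 from torque 0.6271105533169092 lat -0.2586660819024306 lat tq -0.047611168962697924 fz -1.6493515675296808 grip 29.998807311058044 0.49279669779145785 along 0.3998852248625561 t 22.4
```

```bash
python3 -m creep '[[[255,0.002,0,-0.01,0,0,0],[255,0.005,0,-0.03,0,0,0],[255,0.008,0,-0.05,0,-0.03,0],[255,0.011,0,-0.07,0,-0.06,0],[255,0.013,0,-0.085,0,-0.1,0],[255,0.015,0,-0.095,0,-0.13,0],[255,0.015,0,-0.1,0,-0.15,0],[255,0.015,0,-0.1,0,-0.15,0]]]'; python3 - <<'E'
from h import *
c=[(368.6,157.3),(427.7,170.5),(412.3,257.7),(351.8,246.4)]
w=np.array([at_z("top",p,.016) for p in c]);print(w.round(4),w.mean(0))
go([.471,-.218,.23],-.216)
E
```

```text
clock: 23.4
eef_pos: [0.4495, 0.2053, 0.2298]
orientation: [0.099, 0.995, -0.0, 0.0]
force: [0.1, -0.7, -2.1]
opening: 0.494
gripper_force: 30.0
[[ 0.578  -0.1775  0.016 ]
 [ 0.55   -0.3026  0.016 ]
 [ 0.3668 -0.2616  0.016 ]
 [ 0.3907 -0.1372  0.016 ]] [ 0.47137543 -0.21972822  0.016     ]
shift [-1.042e-01 -4.108e-01 -2.000e-04] turn [-0.      0.0002  0.0184]
```

```bash
python3 -m creep '[[[255,-0.008,-0.03,0,0,0,0],[255,-0.022,-0.085,0,0,0,0.003],[255,-0.037,-0.145,0,0,0,0.006],[255,-0.052,-0.205,0,0,0,0.01],[255,-0.067,-0.265,0,0,0,0.013],[255,-0.082,-0.323,0,0,0,0.016],[255,-0.095,-0.373,0,0,0,0.018],[255,-0.104,-0.411,0,0,0,0.018]]]'; python3 - <<'E'
from h import *
i=imaging.read_camera("side")[:,:,::-1];j=imaging.read_camera("top")[:,:,::-1]
go([.471,-.219,.106],-.215)
cv2.imwrite("pics/c6.png",np.hstack([cv2.resize(i[130:380,60:310],(400,400)),cv2.resize(j[120:300,300:480],(400,400))]))
E
```

```text
clock: 24.4
eef_pos: [0.4705, -0.2204, 0.2291]
orientation: [0.108, 0.994, 0.0, -0.001]
force: [0.2, 0.1, -1.9]
opening: 0.491
gripper_force: 30.0
shift [1.000e-04 2.400e-03 1.231e-01] turn [-0.0002 -0.0005 -0.004 ]
```

View pics/c6.png

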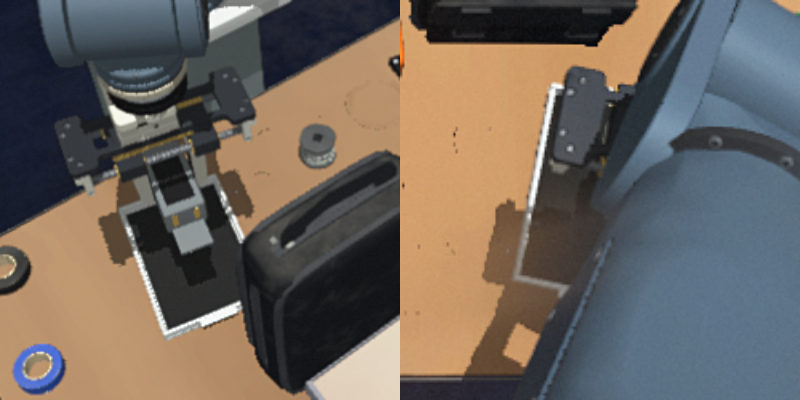

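```bash
python3 -m creep '[[[255,0,0,0.015,0,0,0],[255,0,0,0.04,0,0,0],[255,0,0,0.065,0,0,0],[255,0,0,0.085,0,0,0],[255,0,0,0.1,0,0,0],[255,0,0,0.11,0,0,0],[255,0,0,0.117,0,0,0],[255,0,0,0.12,0,0,0]]]'; python3 - <<'E'
from h import *
go([.471,-.219,.102],-.215)
print(robot.state()["wrist_torque"])
E
```

```text
clock: 25.5
eef_pos: [0.4708, -0.2182, 0.1096]
orientation: [0.108, 0.994, -0.0, 0.0]
force: [-0.1, -0.7, -2.6]
opening: 0.491
gripper_force: 30.0
shift [-0.0003 -0.0008  0.0076] turn [-0.      0.0001 -0.0008]
[ 0.06188435  0.01936995 -0.03156821]
```

```bash
python3 -m creep '[[[255,0,0,0.0015,0,0,0],[255,0,0,0.003,0,0,0],[255,0,0,0.0045,0,0,0],[255,0,0,0.006,0,0,0],[255,0,0,0.007,0,0,0],[255,0,0,0.008,0,0,0],[255,0,0,0.0085,0,0,0],[255,0,0,0.0088,0,0,0]]]'; python3 -c "
from h import *;s=robot.state();print(s['wrist_torque'],s['force'],s['eef_pos'])"
```

```text
clock: 26.5
eef_pos: [0.4708, -0.2182, 0.101]
orientation: [0.108, 0.994, 0.0, -0.0]
force: [-4.3, 1.7, 3.7]
opening: 0.493
gripper_force: 30.0
[0.06874259 0.29637045 0.00053827] [-4.27242162  1.69551105  3.6704529 ] [ 0.47075271 -0.21819361  0.10100649]
```

```bash
python3 -m creep '[[[132,0,0,0,0,0,0],[130.5,0,0,0,0,0,0],[130,0,0,0,0,0,0],[129.5,0,0,0,0,0,0],[129,0,0,0,0,0,0],[127,0,0,0,0,0,0],[115,0,0,0,0,0,0],[95,0,0,0,0,0,0]]]'; python3 -c "
from h import *;s=robot.state();print(s['wrist_torque'],s['force'],s['eef_pos'])"
```

```text
clock: 27.5
eef_pos: [0.4709, -0.2182, 0.101]
orientation: [0.108, 0.994, -0.0, 0.0]
force: [-0.2, 0.6, -0.8]
opening: 0.601
gripper_force: 0.0
[-0.01054357 -0.03300645  0.01099451] [-0.20330539  0.57159726 -0.81235936] [ 0.47090021 -0.21822958  0.10096506]
```

```bash
python3 -m creep '[[[90,0,0,-0.005,0,0,0],[90,0,0,-0.02,0,0,0],[90,0,0,-0.05,0,0,0],[90,0,0,-0.09,0,0,0],[90,0,0,-0.13,0,0,0],[90,0,0,-0.16,0,0,0],[90,0,0,-0.18,0,0,0],[90,0,0,-0.18,0,0,0]]]'; python3 - <<'E'
from h import *
i=imaging.read_camera("side")[:,:,::-1]
for k,z in(("pack_center",.023),("pack_toe",.004),("pack_tongue",.004),("tray",0)):
    for r in place_of("side",k)[:1]:
        w=at_z("side",r["point"],z);t=R.from_euler('z',.214).apply(w-[.471,-.219,0]);print(k,r["confidence"],t.round(4))
cv2.imwrite("pics/c7.png",cv2.resize(i[200:360,100:260],(600,600),interpolation=2))
E
```

```text
clock: 28.5
eef_pos: [0.4711, -0.2183, 0.283]
orientation: [0.108, 0.994, -0.001, 0.002]
force: [-0.3, 0.4, -0.1]
opening: 0.649
gripper_force: 0.0
pack_center 0.87 [0.0025 0.0023 0.023 ]
pack_toe 0.6 [-0.0684 -0.0025  0.004 ]
pack_tongue 0.73 [ 0.0758 -0.0054  0.004 ]
tray 0.84 [0.0033 0.001  0.    ]
```

View pics/c7.png

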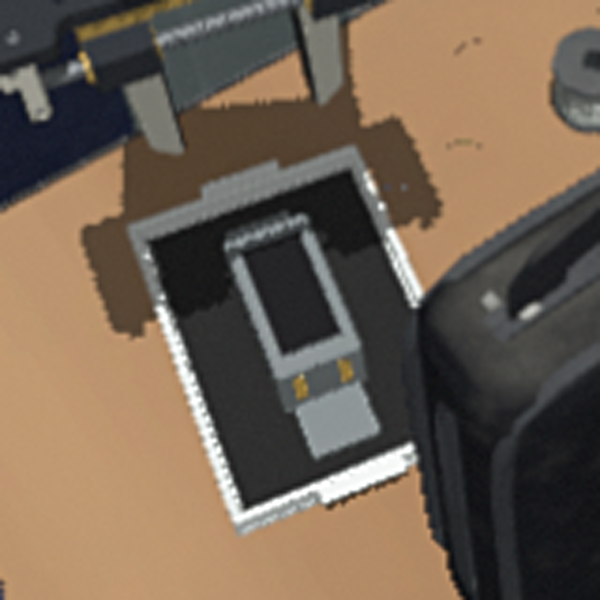

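The pack lies flat and centred in the tray (crop centre about 300,330), its toe and tongue are inside the walls, and the gripper is clear of it.

```bash
python3 -c "
from bench import robot
print(robot.job_done())"
```

```text
the job is handed in; nothing more can be done
None
```

I took the battery pack out of the dock and set it down level, right way up and wholly inside the tray, then released it and handed the job in after about 29 s; the hand-in returned no verdict.

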